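Free an empty liner core from its dispenser with the forked key

TASK

The roll of peel-bin liners is used up. With the forked key, press in the spring plunger at the sprung end of the spindle, lift that end up out of its lug, then put the key down on the counter, draw the empty core with its spindle out of the dispenser and lay it in the shallow steel tray. Leave the jug, ramekin and squeezer where they are.

Things in the scene. Friction and masses are not known exactly. Their poses are not given: they have to be found in the camera images.
- dispenser: Low stainless liner dispenser, fixed. Origin on the counter straight below the core's middle; y = axle direction, z up, open on its -x side (towards the robot). Base plate 4 mm thick, x -45 to +80, y -124.5 to +97.5 mm; strip-like tear bar, top 48 mm high, 72 mm behind the axle (+x). Two lugs hold the spindle 34 mm above the counter.
- lug_sprung (a point): Mouth of the pocket in the lug at the sprung end (dispenser y = -99 mm, 34 mm high). Both lugs: 10 mm thick outwards from the mouth, 28 mm wide (x -14 to +14), top 46.5 mm high, with a 3 mm raised lip at its front and back ends (a 20 mm wide parking notch between); blind pocket 10 x 10 mm (30.5 to 40.5 mm high), 7 mm deep, open only towards the core.
- lug_plain (a point): Mouth of the pocket in the other lug (dispenser y = +72 mm, 34 mm high). Low guides (18 mm high, x -20 to +20, at y = 68 to 71 and -68 to -71 mm) just outside the core's flanges leave the core only 3 mm of sideways play, so only the plunger can be drawn from its pocket.
- spool: Empty cardboard core on its sprung spindle, loose, about 165 g in all. Origin on the axis at the core's middle; y along the spindle, at the start parallel to the dispenser's y, sprung end at -y. Core 40 mm diameter, y -60 to +60 mm, easily gripped across from above; a flange 52 mm diameter, 5 mm thick, at each end.
- plunger (a joint): Travel (m) of the spring plunger into the spindle, along the spool's +y: 0 = out (start; tip 6.5 mm deep in the pocket), stop at 0.012. Above 0.0065 it is clear of the lug; 0.009 to 0.010 is comfortable. It takes 3 N to start plus 0.3 N per mm and springs back when let go.
- plunger_gap (a point): On the plunger's axis, moving with it. Plunger: steel pin 7 mm diameter with a collar 22 mm diameter, 4 mm thick, spool y -83 to -87 mm when out. This point lies 6 mm outside the collar's outer face: when out, the middle of the 12 mm of bare pin between collar and lug, where the fork goes in; the fork then pushes the collar towards the core (+y).
- plunger_tip (a point): Tip of the plunger, on its axis (spool y = -105.5 mm when out). Lifted out of the pocket and let go, the plunger can rest in the notch on top of its lug: axis there 50 mm high, core tilted about 5 degrees.
- flange_sprung (a point): Centre of the flange at the sprung end, on the axis (spool y = -62.5 mm); 26 mm above whatever the flange lies on.
- flange_plain (a point): Centre of the flange at the plain end, on the axis (spool y = +62.5 mm). A fixed stub, 7 mm diameter, tip at spool y = +78.5 mm, sits 6.5 mm deep in the plain lug. With the sprung end up out of its lug, draw the core 10 to 20 mm along its axis towards the sprung end; the stub then leaves its pocket and the core can be lifted.
- key: Forked key, loose, about 110 g, lying on the counter on its flat underside. Origin on the underside, x towards the fork, z up. Black handle 26 mm wide, 32 mm high, x -60 to +35 mm; then a steel blade on edge, 4 mm thick (y), 26 mm high, to x = 75 mm; then two prongs, one above the other, to x = 96 mm. Balances at about x = 0.
- key_grip (a point): Middle of the front part of the handle: 12 mm ahead of the key's origin, 16 mm above its underside. Held level, gripped across here from above, the key goes over the plunger pin from the dispenser's open side, one prong above the pin and one below; moved sideways it presses the collar, raised it lifts the pin.
- key_slot (a point): Middle of the slot between the prongs: 86 mm ahead of the key's origin, 16 mm above its underside. Slot 12 mm high, 21 mm deep, open towards +x, widening to 17 mm over the last 6 mm; prongs 7 mm high, 4 mm thick.
- tray: Shallow stainless tray, fixed, 250 mm (x) by 150 mm (y), rim 12 mm high, walls and floor 3 mm. Origin on the counter below its centre. The core lies in it along its x axis on both flanges, its axis 29 mm above the counter.
- jug: Glass pouring jug with a handle, 100 mm across, 150 mm high. Origin at the centre of its underside. To be left alone.
- ramekin: White ceramic ramekin, 88 mm across, 45 mm high. Origin at the centre of its underside. To be left alone.
- squeezer: Green plastic two-piece citrus squeezer, 114 mm across, 99 mm high. Origin at the centre of its underside. To be left alone.

How it is judged:
By the outcome, as a careful person would: the job done as asked, in the order asked, and still so for the second after the job is handed in, with the robot touching nothing.
It also fails if it takes over 59 s, if anything falls off the work surface, if the arm or the gripper's body presses on something with over 40 N, if the wrist force passes 120 N, or if a joint passes its speed limit or range.

ROBOT

A 7-joint arm with a two-finger parallel gripper is mounted at the origin on the work surface. World frame = base frame: x ahead of the robot, y to its left, z up, the work surface at z = 0. Lengths are in m, angles in rad, forces in N, time in s.
With the tool pointing down it reaches from about 0.4 to 0.925 m from the base axis. Payload 5.6 kg.
Tool frame: the origin (TCP) lies midway between the tips of the shut fingers; the grasp point (between the pads) lies 19 mm behind it (ctrl.grip_point_offset is the distance from the TCP to the grasp point, in m); x points along the fingers, y is the direction in which the jaws open and shut, and the axes are right-handed (so a half turn about x gives the same grasp; the last joint's range is limited). The gripper opens to 85 mm and grips with 20 to 120 N. Pads are 22 mm wide; open, the fingers measure 114 mm over their backs; the gripper's body (76 mm by 85 mm) begins 54 mm behind the grasp point. The pads swing forward as they close: fully open they stand 13 mm farther back than shut.
Start: joints at [-1.183, 0.468, -0.012, 1.603, 0.006, 1.071, -0.056], TCP at [0.271, 0.591, 0.231] pointing down, gripper open.
Joint ranges: [-2.53, 2.53], [-0.31, 2.02], [-1.57, 1.55], [0.28, 2.44], [-1.29, 4.43], [0.15, 1.84], [-2.92, 2.92]. Speed limits (rad/s): [2.57, 2.57, 3.14, 3.14, 3.14, 3.14, 3.14].

INTERFACE

Orientations are given as [roll, pitch, yaw] about the fixed x, y, z axes, in that order (R = Rz(yaw) Ry(pitch) Rx(roll)).
In Python, from workcell import ctrl gives the robot as it stands. Calls block until the motion is done:
- ctrl.move_to(position, orientation): joint-space move of the TCP to a pose.
- ctrl.line_to(position, attitude=None, vel=0.15, until_force=None): straight line of the TCP; attitude=None keeps the orientation; vel is the mean speed in m/s. With until_force (N) it stops when the force on the tool has changed by that much, and returns True; else False.
- ctrl.goto_joints(angles): joint-space move.
- ctrl.move_gripper(opening): finger opening in m; the grip force is fixed at half the most; returns when the fingers have stopped.
- ctrl.hold(seconds).
- ctrl.ik(position, orientation): joint angles nearest the present ones, or None.
- ctrl.read_state(): the state.
- ctrl.camera(name): name is "side" or "top"; returns a dict with "img" (420x560x3 uint8, red, green, blue), "intrinsics" (3x3 intrinsics, pixels), "dist" ([k1, k2, p1, p2, k3] as OpenCV has them; the pictures are not rectified), "extrinsics" (4x4, takes a point from world to camera coordinates). Camera axes: x right, y up, looking along -z (the intrinsics and any distortion apply to the point x, -y, -z); pixel columns grow to the right and rows downward; lengths in m; the calibration is good to about 2 mm. A picture is of the moment at which its call begins. There is no depth.
A pose or a line that the arm cannot do raises ctrl.MotionError and nothing moves.
- ctrl.hand_in(): hands the job in, once; it reports no verdict.
Trained networks look in a picture, given as the dict that the camera call returned (one of the last four; its "shot" number tells which), for a name from the list of things; names that differ only in an ending like _2 or _b are one class to them, and where a whole thing is asked for, a point or a joint stands for the part that bears it (a point fixed in the world has none). Each returns a list of dicts, best first, with "p" (0 to 1); they miss things now and then, are a little off and sometimes report something else, mostly with a low value. They report only what shows in the picture. A call takes as long as a camera call.
- ctrl.spot_in(picture, thing): "centre" ([row, column] as shares, 0 to 1, of the picture: columns of its width, rows of its height, amid what is visible of it).
- ctrl.outline_of(picture, thing): "mask" (420x560 bool, what is visible of it) and "centre" ([row, column] as shares, 0 to 1, of the picture: columns of its width, rows of its height, amid what is visible of it).
- ctrl.tip_of(picture, thing): "centre" ([row, column] as shares, 0 to 1, of the picture: columns of its width, rows of its height: a listed point, or the origin of a listed thing).
The state is a dict: "clock": time; "qpos": joint angles; "joint_velocities": joint speeds; "tau": joint torques, N m; "tool_pos": TCP position; "orientation": TCP orientation; "force": force on the tool from outside, world axes, zero at the start; "torque": the same for the moment, N m; "opening": finger opening in m.
Only numpy, scipy, OpenCV 4.12 (cv2) and the standard library are available. Lean on these libraries where they do the work, as an engineer would, in place of code of your own. Each camera call takes 0.05 s, during which the arm holds its last target. There are 200 camera calls.

## Working session

There is one attempt and no reset: what is moved stays moved. The work goes in short steps, each a Python script; the robot and the scene stay as the last script left them, time stands still between calls to the robot, and variables do not carry over. Pictures are saved under pics/ and viewed, about 8 in all and at most 12, crops included, and the job is handed in when it is done.

```bash
mkdir -p pics; cat > h.py <<'E'
import numpy as np, cv2
from workcell import ctrl
def pix(c): return np.array([c[1]*560,c[0]*420])
def ray(cam,uv):
    K=np.array(cam["intrinsics"]);d=np.array(cam["dist"],float)
    p=cv2.undistortPoints(np.array([[uv]],float),K,d)[0,0]
    T=np.array(cam["extrinsics"]);R,t=T[:3,:3],T[:3,3]
    return -R.T@t, R.T@np.array([p[0],-p[1],-1.])
def at_z(cam,uv,z):
    o,v=ray(cam,uv);return o+v*(z-o[2])/v[2]
def tri(rs):
    A=np.zeros((3,3));b=np.zeros(3)
    for o,v in rs:
        v=v/np.linalg.norm(v);P=np.eye(3)-np.outer(v,v);A+=P;b+=P@o
    x=np.linalg.solve(A,b)
    return x,[np.linalg.norm((np.eye(3)-np.outer(v,v)/(v@v))@(x-o)) for o,v in rs]
def proj(cam,X):
    T=np.array(cam["extrinsics"]);p=T[:3,:3]@X+T[:3,3]
    return cv2.projectPoints(np.array([[p[0],-p[1],-p[2]]]),np.zeros(3),np.zeros(3),np.array(cam["intrinsics"]),np.array(cam["dist"],float))[0][0,0]
def save(cam,n): cv2.imwrite(f"pics/{n}.png",cv2.cvtColor(cam["img"],cv2.COLOR_RGB2BGR))
Z=dict(dispenser=0,lug_sprung=.034,lug_plain=.034,spool=.034,plunger_gap=.034,plunger_tip=.034,flange_sprung=.034,flange_plain=.034,key=0,key_grip=.016,key_slot=.016,tray=0,jug=0,ramekin=0,squeezer=0)
def locate(names,cams=None):
    cams=cams or [ctrl.camera("top"),ctrl.camera("side")];out={}
    for n in names:
        rs=[];s=n+": "
        for c in cams:
            r=ctrl.tip_of(c,n)
            if r:
                uv=pix(r[0]["centre"]);rs.append(ray(c,uv))
                s+=f"p{r[0]['p']:.2f} {uv.round(0)} z0:{at_z(c,uv,Z[n])[:2].round(4)} "
        if len(rs)==2: x,e=tri(rs);out[n]=x;s+=f"TRI {x.round(4)} e{e[0]*1000:.1f}"
        print(s)
    return out
E
python3 - <<'E'
from h import *
cs=[ctrl.camera("top"),ctrl.camera("side")]
save(cs[0],"t0");save(cs[1],"s0")
locate(Z,cs)
for c in cs: print(ray(c,(280,210)))
print(ctrl.read_state(),ctrl.grip_point_offset)
E
```

```text
dispenser: p0.65 [250. 207.] z0:[0.6088 0.1117] p0.15 [169. 172.] z0:[0.4408 0.3866] TRI [0.4787 0.0982 0.2637] e85.4
lug_sprung: p0.57 [288. 210.] z0:[0.5985 0.0152] p0.66 [277. 228.] z0:[0.6061 0.0166] TRI [0.601  0.0143 0.0382] e3.3
lug_plain: p0.93 [220. 200.] z0:[0.6204 0.1875] p0.93 [255. 181.] z0:[0.6362 0.1975] TRI [0.6233 0.1838 0.0495] e5.9
spool: p0.57 [249. 205.] z0:[0.609  0.1125] p0.80 [262. 204.] z0:[0.6096 0.1085] TRI [0.6106 0.1125 0.0295] e0.9
plunger_gap: p0.62 [282. 207.] z0:[0.6052 0.0283] p0.61 [272. 224.] z0:[0.6024 0.0365] TRI [0.6013 0.0293 0.0431] e2.5
plunger_tip: p0.57 [140. 187.] z0:[0.6488 0.3969] p0.67 [215. 256.] z0:[0.436  0.0124] TRI [ 0.7228  0.6826 -0.8777] e114.3
flange_sprung: p0.71 [276. 206.] z0:[0.6076 0.0452] p0.60 [268. 220.] z0:[0.599  0.0512] TRI [0.602  0.0467 0.039 ] e5.0
flange_plain: p0.75 [226. 202.] z0:[0.6142 0.1736] p0.57 [255. 188.] z0:[0.6207 0.1721] TRI [0.6174 0.1727 0.034 ] e3.3
key: p0.65 [277. 271.] z0:[0.4432 0.0377] p0.98 [216. 258.] z0:[0.4429 0.0315] TRI [ 0.4439  0.0375 -0.0083] e0.6
key_grip: p0.94 [273. 269.] z0:[0.44
[... 785 characters left out ...]
))
{'clock': 1.6, 'qpos': array([-1.18296093,  0.46751054, -0.01159415,  1.60268012,  0.00600698,
        1.07136547, -0.05627833]), 'joint_velocities': array([-5.21159856e-04, -7.55606115e-04,  4.78920041e-04,  2.29425489e-05,
        1.20225734e-03,  1.50998872e-04,  1.82916742e-03]), 'tau': array([-1.55984967e-04, -5.32224584e+01,  2.15133978e-02, -2.51625109e+01,
        1.14722751e-02,  1.31824101e-03,  2.49518742e-06]), 'tool_pos': array([0.27151391, 0.59060633, 0.23129176]), 'orientation': array([1.02811018, 1.57071036, 0.59722312]), 'force': array([-0.35969749, -0.02720616, -0.50877891]), 'torque': array([-0.00019023,  0.00465291,  0.01881619]), 'opening': 0.08563133608893819} 0.0187
```

View pics/t0.png

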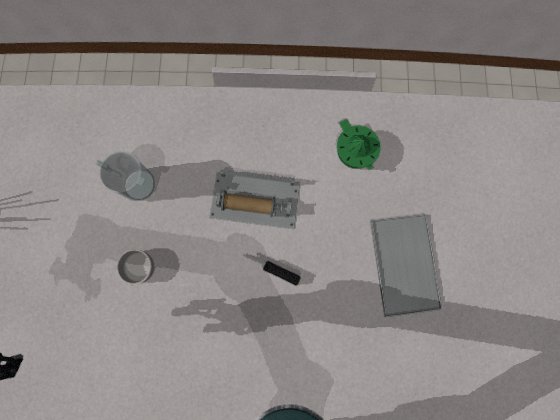

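View pics/s0.png

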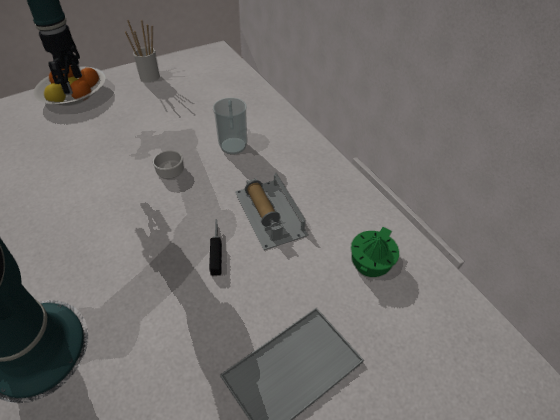

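The top view shows the key at about (280,272), the dispenser at (255,200) with its sprung end to the right, and the tray at (405,265). The side view agrees. Next I refine the poses by fitting model silhouettes to the masks.

```bash
cat > fit.py <<'E'
from h import *
from scipy.optimize import minimize
def box(x0,x1,y0,y1,z0,z1): return np.array([[x,y,z] for x in (x0,x1) for y in (y0,y1) for z in (z0,z1)])/1000
M=dict(dispenser=[np.vstack([box(-45,80,-124.5,97.5,0,4)])],
 key=[box(-60,35,-13,13,0,32),box(35,96,-2,2,3,29)],
 tray=[box(-125,125,-75,75,0,12)])
def sil(cam,parts,p,S=4):
    x,y,a=p;R=np.array([[np.cos(a),-np.sin(a),0],[np.sin(a),np.cos(a),0],[0,0,1]])
    m=np.zeros((420*S,560*S),np.uint8)
    for P in parts:
        uv=np.array([proj(cam,R@q+[x,y,0]) for q in P])
        cv2.fillConvexPoly(m,cv2.convexHull(np.round((uv+.5)*S).astype(np.int32)),1)
    return cv2.resize(m.astype(np.float32),(560,420),interpolation=cv2.INTER_AREA)
def fit(name,p0,cams):
    T=[]
    for c in cams:
        r=ctrl.outline_of(c,name)
        if not r: print(name,"no mask");continue
        m=r[0]["mask"].astype(np.uint8)
        if name!="key": 
            pts=cv2.findNonZero(m);h=np.zeros_like(m)
            cv2.fillConvexPoly(h,cv2.convexHull(pts),1);m=h
        T.append((c,m.astype(np.float32)))
    for sel in ([T] if len(T)<2 else [T,T[:1],T[1:]]):
        f=lambda q:sum(np.abs(sil(c,M[name],np.array(q)*[.01,.01,.1])-m).sum()/m.sum() for c,m in sel)
        q0=np.array(p0)*[100,100,10]
        r=minimize(f,q0,method="Nelder-Mead",options=dict(initial_simplex=q0+np.vstack([np.zeros(3),np.eye(3)*.6]),xatol=.01,fatol=1e-4,maxiter=150))
        print(name,(r.x*[.01,.01,.1]).round(4),round(r.fun,3))
E
python3 - <<'E'
from fit import *
cs=[ctrl.camera("top"),ctrl.camera("side")]
fit("key",[.443,.038,1.035],cs)
fit("dispenser",[.609,.112,-.1],cs)
fit("tray",[.472,-.291,.13],cs)
t=cs[0]
print("plate corners",[at_z(t,p,.004)[:2].round(3) for p in [(218,171),(300,180),(295,228),(210,219)]])
cv2.imwrite("pics/z0.png",cv2.cvtColor(np.hstack([cv2.resize(c["img"][a:a+100,b:b+100],(400,400),interpolation=cv2.INTER_CUBIC) for c,a,b in ((cs[0],150,205),(cs[1],165,210))]),cv2.COLOR_RGB2BGR))
E
```

```text
key [0.4458 0.0403 1.1537] 0.329
key [0.4462 0.04   1.1624] 0.175
key [0.4451 0.0403 1.1338] 0.136
dispenser [ 0.6142  0.1173 -0.1039] 0.231
dispenser [ 0.6144  0.1176 -0.1155] 0.07
dispenser [ 0.6165  0.1171 -0.1018] 0.163
tray [-0.0604 -0.4723  4.9922] 2.0
tray [ 0.4663 -0.2952  0.1383] 0.024
tray [ 0.3823 -0.5543  4.4241] 1.0
plate corners [array([0.704, 0.201]), array([ 0.685, -0.018]), array([ 0.556, -0.006]), array([0.574, 0.216])]
```

View pics/z0.png

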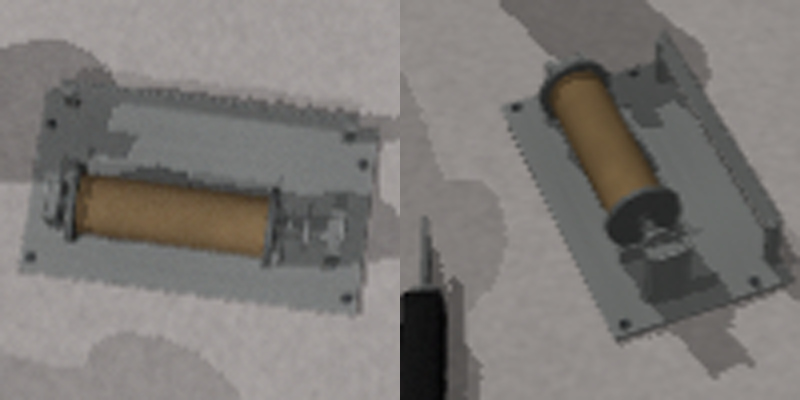

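```bash
cat > fit2.py <<'E'
from fit import *
import sys
th=np.linspace(0,2*np.pi,24,endpoint=False)
M["core"]=[np.array([[20*np.cos(t),y,34+20*np.sin(t)] for t in th for y in (-60,60)])/1000]
M["handle"]=[box(-60,35,-13,13,0,32)]
def cmask(c,kind):
    im=c["img"].astype(int);hsv=cv2.cvtColor(c["img"],cv2.COLOR_RGB2HSV)
    if kind=="core": m=((im[...,0]-im[...,2])>30)
    else: m=im.max(2)<45
    return m.astype(np.uint8)
def cfit(kind,p0,cams):
    T=[]
    for c in cams:
        u=proj(c,np.array([p0[0],p0[1],.02])).astype(int);m=cmask(c,kind)
        w=np.zeros_like(m);w[u[1]-45:u[1]+45,u[0]-45:u[0]+45]=1;m*=w
        n,l,s,_=cv2.connectedComponentsWithStats(m);k=1+s[1:,4].argmax();m=(l==k).astype(np.float32);T.append((c,m))
    for sel in (T,T[:1],T[1:]):
        f=lambda q:sum(np.abs(sil(c,M[kind],np.array(q)*[.01,.01,.1])-m).sum()/m.sum() for c,m in sel)
        q0=np.array(p0)*[100,100,10]
        r=minimize(f,q0,method="Nelder-Mead",options=dict(initial_simplex=q0+np.vstack([np.zeros(3),np.eye(3)*.6]),xatol=.01,fatol=1e-4,maxiter=150))
        print(kind,(r.x*[.01,.01,.1]).round(4),round(r.fun,3))
E
python3 - <<'E'
from fit2 import *
cs=[ctrl.camera("top"),ctrl.camera("side")]
cfit("core",[.611,.114,-.1],cs)
cfit("handle",[.445,.04,1.12],cs)
t,s=cs
f=lambda c,a,z:at_z(c,a,z).round(4)[:2]
print("collar t",f(t,(205+308/4,150+230/4),.034),"s",f(s,(210+(658-400)/4,165+238/4),.034))
print("lug top t outer/inner",f(t,(205+345/4,150+240/4),.0465),f(t,(205+325/4,150+236/4),.0465))
fit("tray",[.468,-.293,.138],[t]);
print([f(s,p,.012) for p in [(317,311),(362,360),(222,375)]],[f(t,p,.012) for p in [(372,219),(428,214),(441,308),(385,316)]])
E
```

```text
core [ 0.6134  0.1167 -0.1371] 0.649
core [ 0.6138  0.1171 -0.1321] 0.16
core [ 0.6137  0.1341 -0.1756] 0.442
handle [0.445  0.0394 1.1492] 0.336
handle [0.4454 0.0394 1.1501] 0.154
handle [0.4452 0.0391 1.159 ] 0.156
collar t [0.6044 0.0293] s [0.6057 0.0313]
lug top t outer/inner [0.5965 0.0062] [0.5987 0.0188]
tray [ 0.4675 -0.2945  0.1372] 0.023
[array([ 0.5771, -0.2138]), array([ 0.5972, -0.3514]), array([ 0.3373, -0.2423])] [array([ 0.5834, -0.2071]), array([ 0.6001, -0.358 ]), array([ 0.3566, -0.3849]), array([ 0.3359, -0.2379])]
```

```bash
cat >> h.py <<'E'
P2=np.pi/2
D0=np.array([.614,.116]);DY=-.115
def dw(x,y,z): # dispenser mm -> world
    c,s=np.cos(DY),np.sin(DY);return np.array([D0[0]+(c*x-s*y)/1000,D0[1]+(s*x+c*y)/1000,z/1000])
def st(*k):
    s=ctrl.read_state();print("t%.2f"%s["clock"],s["tool_pos"].round(4),"F",s["force"].round(1),"T",s["torque"].round(2),"op %.4f"%s["opening"],*k)
    return s
E
python3 - <<'E'
from h import *
g=np.array([.4502,.0504]);o=[0,P2,1.15]
ctrl.move_to([*g,.12],o);st()
ctrl.line_to([*g,.006],vel=.1,until_force=8);st()
ctrl.move_gripper(0.0);st()
ctrl.line_to([*g,.10],vel=.1);st()
t=dw(-150,-93.,100);t[2]=.10
ctrl.move_to(t,[0,P2,DY]);st(ctrl.read_state()["qpos"].round(2))
cs=[ctrl.camera("top"),ctrl.camera("side")]
Z.update(key_grip=.1,key_slot=.1)
locate(["key_slot","key_grip","plunger_gap"],cs)
cv2.imwrite("pics/z1.png",cv2.cvtColor(np.hstack([cv2.resize(c["img"][a:a+130,b:b+130],(400,400),interpolation=cv2.INTER_CUBIC) for c,a,b in ((cs[0],150,215),(cs[1],165,170))]),cv2.COLOR_RGB2BGR))
E
```

```text
t4.36 [0.4505 0.051  0.1202] F [-0.9  0.3 -0.8] T [-0.02  0.01  0.03] op 0.0855
t5.65 [0.4506 0.0505 0.0065] F [-0.3  0.4  0.6] T [-0.01 -0.04 -0.03] op 0.0854
t6.23 [0.4505 0.0505 0.0064] F [-1.1  0.1  6.5] T [ 0.    0.19 -0.01] op 0.0248
t7.33 [0.4497 0.0503 0.0995] F [-0.  -0.7 -0.7] T [0.   0.01 0.03] op 0.0250
t8.33 [0.4541 0.0409 0.0997] F [-0.2  0.5 -1.6] T [-0.02  0.02  0.01] op 0.0249 [-0.4   0.35  0.28  2.18 -0.16  0.63  1.45]
key_slot: p0.59 [245. 217.] z0:[0.5293 0.0373] 
key_grip: p0.19 [141. 184.] z0:[0.6415 0.3739] p0.86 [215. 228.] z0:[0.4534 0.0385] TRI [ 0.6949  0.5876 -0.5609] e87.2
plunger_gap: p0.71 [250. 203.] z0:[0.6145 0.1114] p0.37 [278. 224.] z0:[0.614  0.0302] TRI [ 0.6465  0.113  -0.075 ] e13.5
```

View pics/z1.png

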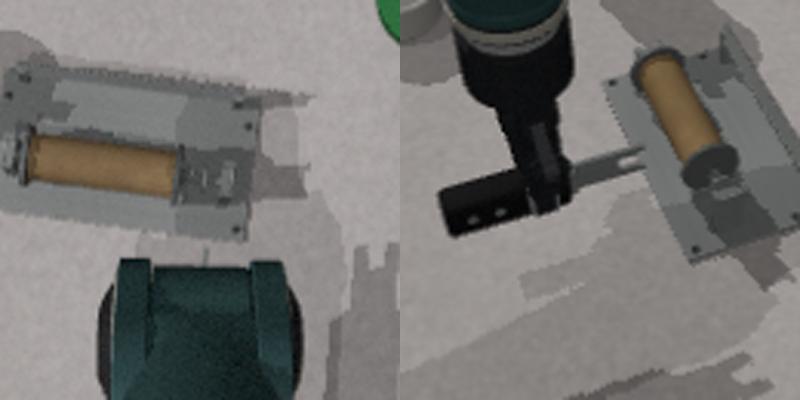

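```bash
python3 - <<'E'
from h import *
t=ctrl.camera("top");print("blade tip top-view",at_z(t,(215+205/3.077,150+250/3.077),.122).round(4),"expected tip",.4541+.084*np.cos(DY),.0409+.084*np.sin(DY))
ctrl.line_to(dw(-150,-93,24.4),vel=.1)
ctrl.line_to(dw(-74-28,-93,24.4),vel=.1,until_force=5);s=st()
cs=[ctrl.camera("top"),ctrl.camera("side")]
Z.update(key_slot=.034)
locate(["key_slot","plunger_gap","lug_sprung"],cs)
print("exp slot",dw(-28,-93,34),"gap",dw(0,-93,34),[proj(c,dw(-28,-93,34)).round(1) for c in cs],[proj(c,dw(0,-93,34)).round(1) for c in cs])
cv2.imwrite("pics/z2.png",cv2.cvtColor(np.hstack([cv2.resize(c["img"][a:a+66,b:b+66],(400,400),interpolation=cv2.INTER_CUBIC) for c,a,b in ((cs[0],180,250),(cs[1],190,225))]),cv2.COLOR_RGB2BGR))
E
```

```text
blade tip top-view [0.5341 0.0311 0.122 ] expected tip 0.5375451618823941 0.03126127817493224
t10.32 [0.5013 0.0353 0.0243] F [-0.2  0.1 -1.6] T [-0.01  0.   -0.06] op 0.0250
key_slot: p0.23 [136. 267.] z0:[0.4451 0.3922] 
plunger_gap: p0.52 [284. 208.] z0:[0.6042 0.0247] p0.57 [293. 368.] z0:[ 0.4612 -0.3037] TRI [ 0.7377  0.0028 -1.0257] e42.7
lug_sprung: p0.56 [278. 228.] z0:[0.6086 0.0185] 
exp slot [0.5755135  0.02682719 0.034     ] gap [0.60332856 0.02361429 0.034     ] [array([282.8, 218.7]), array([264.8, 230.2])] [array([284.2, 208. ]), array([275.2, 226.9])]
```

View pics/z2.png

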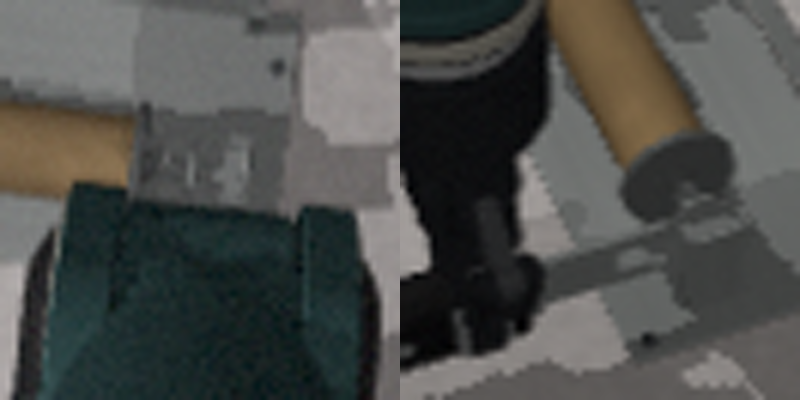

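The fork is aligned with the gap between collar and lug in the top crop, where the gap is at about (284,208). In the side view the slot at (264.6,232.6) is about 2 px lower than expected. I insert with a force guard.

```bash
python3 - <<'E'
from h import *
r=ctrl.line_to(dw(-74,-93,24.4),vel=.05,until_force=3);s=st(r)
c,sn=np.cos(DY),np.sin(DY);d=s["tool_pos"][:2]-D0;print("disp xy",(c*d[0]+sn*d[1])*1e3,(-sn*d[0]+c*d[1])*1e3)
cs=[ctrl.camera("top"),ctrl.camera("side")]
cv2.imwrite("pics/z3.png",cv2.cvtColor(np.hstack([cv2.resize(c["img"][a:a+50,b:b+50],(400,400),interpolation=cv2.INTER_CUBIC) for c,a,b in ((cs[0],185,260),(cs[1],205,250))]),cv2.COLOR_RGB2BGR))
E
```

```text
t11.43 [0.5295 0.0321 0.0242] F [-0.4 -0.3 -1.5] T [ 0.   -0.01  0.04] op 0.0246 False
disp xy -74.28445826587168 -93.07333001086363
```

View pics/z3.png

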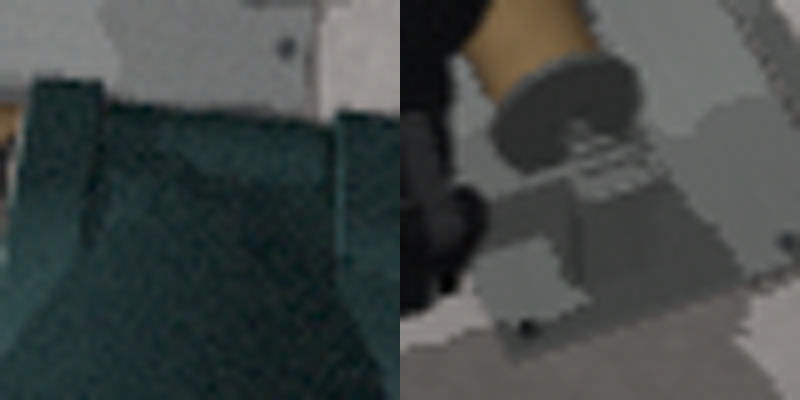

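```bash
python3 - <<'E'
from h import *
for y in (-91,-90,-89,-88,-87,-86,-84,-82):
    ctrl.line_to(dw(-74,y,24.4),vel=.05);s=st(y)
    if np.linalg.norm(s["force"][:2])>12: break
E
```

```text
t11.78 [0.53   0.0344 0.0244] F [-0.   0.2 -1.3] T [-0.03 -0.04  0.05] op 0.0252 -91
t12.03 [0.5302 0.0351 0.0244] F [ 0.6 -0.  -1.3] T [-0.02 -0.05 -0.05] op 0.0252 -90
t12.28 [0.5303 0.0362 0.0244] F [ 0.1 -0.1 -0.3] T [-0.03 -0.05  0.03] op 0.0250 -89
t12.53 [0.5304 0.0372 0.0244] F [-0.2 -0.1 -0.8] T [-0.03  0.02 -0.05] op 0.0251 -88
t12.78 [0.5305 0.038  0.0244] F [-0.1  0.1 -0.3] T [-0.15  0.03 -0.06] op 0.0249 -87
t13.03 [0.5305 0.0384 0.0244] F [-0.7 -2.7 -1. ] T [-0.59  0.1  -0.23] op 0.0251 -86
t13.28 [0.5308 0.0406 0.0243] F [-1.  -3.5 -0.8] T [-0.9   0.1  -0.27] op 0.0250 -84
t13.53 [0.531  0.0428 0.0243] F [-0.5 -4.7 -1.8] T [-0.97  0.1  -0.29] op 0.0249 -82
```

```bash
python3 - <<'E'
from h import *
for y in (-79,-77): ctrl.line_to(dw(-74,y,24.4),vel=.05);st(y)
for z in (27,30,33,37,41,45,48.5):
    r=ctrl.line_to(dw(-74,-77,z),vel=.05,until_force=12);s=st(z,r)
    if r: break
c=ctrl.camera("side");c2=ctrl.camera("top")
cv2.imwrite("pics/z4.png",cv2.cvtColor(np.hstack([cv2.resize(c["img"][a:a+80,b:b+80],(400,400),interpolation=cv2.INTER_CUBIC) for c,a,b in ((c2,170,230),(c,170,235))]),cv2.COLOR_RGB2BGR))
E
```

```text
t13.78 [0.5311 0.0457 0.0242] F [-1.1 -4.5 -1.7] T [-1.1   0.18 -0.33] op 0.0247 -79
t14.03 [0.5313 0.0474 0.0242] F [-1.  -6.1 -1.7] T [-1.21  0.21 -0.4 ] op 0.0250 -77
t14.28 [0.5313 0.0472 0.0269] F [-0.4 -5.9 -1.8] T [-1.25  0.21 -0.37] op 0.0251 27 False
t14.53 [0.5313 0.0472 0.0299] F [-0.4 -5.  -2.7] T [-1.21  0.24 -0.44] op 0.0252 30 False
t14.78 [0.5314 0.0472 0.0329] F [ 0.2 -6.5 -1.8] T [-1.26  0.21 -0.42] op 0.0250 33 False
t15.03 [0.5314 0.0472 0.037 ] F [-0.8 -6.  -1.7] T [-1.22  0.21 -0.41] op 0.0248 37 False
t15.28 [0.5315 0.0472 0.041 ] F [-0.9 -6.  -2.4] T [-1.34  0.24 -0.42] op 0.0248 41 False
t15.53 [0.5315 0.0472 0.0451] F [-0.4 -5.6 -1.3] T [-1.3   0.16 -0.47] op 0.0250 45 False
t15.78 [0.5315 0.0472 0.0485] F [-0.1 -5.6 -0.9] T [-1.27  0.2  -0.35] op 0.0249 48.5 False
```

View pics/z4.png

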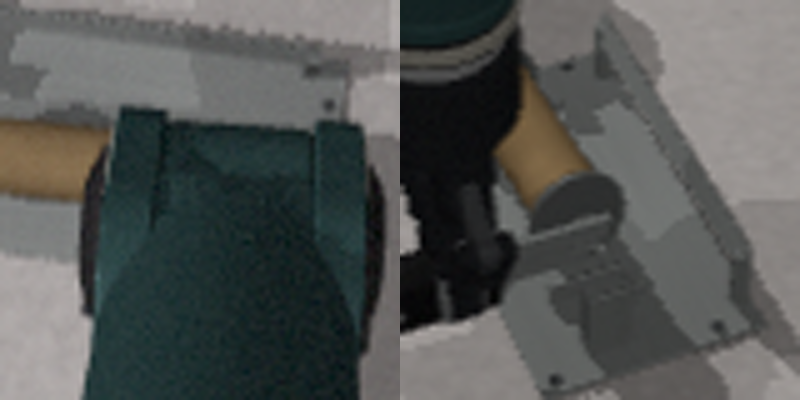

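```bash
python3 - <<'E'
from h import *
c=ctrl.camera("side")
for z in (34,44,48,50,52,54): print(z,proj(c,dw(0,-62.5+ .5,z)).round(1))
ctrl.line_to(dw(-74,-77,51.5),vel=.05);st()
for y in (-84,-89,-93.5): ctrl.line_to(dw(-74,y,51.5),vel=.06);st(y)
for z in (47,44,41): ctrl.line_to(dw(-74,-93.5,z),vel=.05);st(z)
c=ctrl.camera("side")
cv2.imwrite("pics/z5.png",cv2.cvtColor(cv2.resize(c["img"][185:255,235:305],(560,560),interpolation=cv2.INTER_CUBIC),cv2.COLOR_RGB2BGR))
for n,p in dict(slot=(0,-93.5,50),flange=(0,-62.5,46),tip=(0,-105,50.5),notch=(0,-104,46.5)).items(): print(n,((proj(c,dw(*p))-[235,185])*8).round(0))
E
```

```text
34 [270.6 218.3]
44 [270.5 215.7]
48 [270.5 214.6]
50 [270.5 214.1]
52 [270.5 213.6]
54 [270.5 213.1]
t16.18 [0.5315 0.0472 0.0515] F [-0.7 -5.3 -1.9] T [-1.26  0.2  -0.46] op 0.0252
t16.45 [0.5307 0.0404 0.0515] F [-1.  -3.8 -2.1] T [-0.75  0.12 -0.26] op 0.0249 -84
t16.70 [0.5303 0.0367 0.0515] F [ 0.6 -0.4 -1.3] T [-0.14  0.06 -0.02] op 0.0247 -89
t16.95 [0.5298 0.0318 0.0516] F [-1.1  0.5 -1.6] T [-0.08  0.06 -0.06] op 0.0251 -93.5
t17.20 [0.5294 0.0317 0.0466] F [-0.4 -0.  -1.8] T [-0.01  0.01 -0.06] op 0.0250 47
t17.45 [0.5295 0.0316 0.0437] F [-0.2  0.3 -1.9] T [-0.1   0.04 -0.08] op 0.0251 44
t17.70 [0.5298 0.0318 0.0409] F [-0.  -0.2 -1.4] T [ 0.04  0.   -0.01] op 0.0252 41
slot [322. 303.]
flange [285. 242.]
tip [336. 329.]
notch [335. 335.]
```

View pics/z5.png

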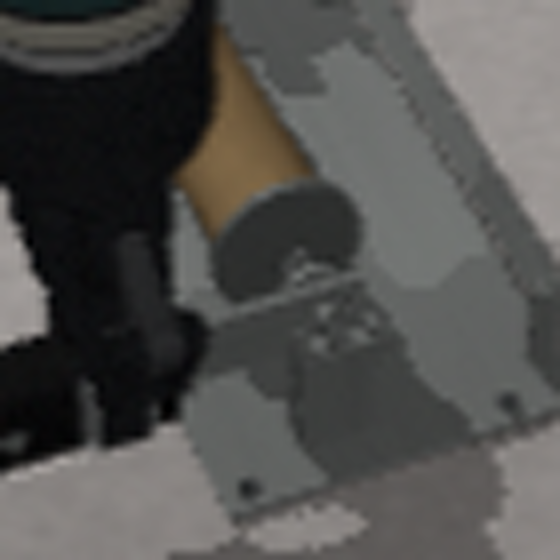

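The flange is at crop (290,243), where 46 mm height predicts (285,242), and the pin lies over the lug notch at (345,325). So the plunger is parked. I withdraw the key and lay it on the counter.

```bash
python3 - <<'E'
from h import *
r=ctrl.line_to(dw(-110,-93.5,40.9),vel=.06,until_force=3);st(r)
if not r:
    p=dw(-155,-93.5,40.9); p[1]-=.02; ctrl.line_to(p,vel=.12);st()
    p[2]=.0085; ctrl.line_to(p,vel=.08); 
    r=ctrl.line_to(p-[0,0,.006],vel=.02,until_force=4);s=st("down",r)
    ctrl.move_gripper(.085);st()
    p=s["tool_pos"]; ctrl.line_to([p[0],p[1],.14],vel=.15);st()
    ctrl.move_to([.45,-.15,.2],[0,P2,DY])
    cs=[ctrl.camera("top"),ctrl.camera("side")]
    locate(["key","flange_sprung","flange_plain","plunger_tip","spool"],cs)
    cv2.imwrite("pics/z6.png",cv2.cvtColor(np.hstack([cv2.resize(c["img"][a:a+130,b:b+130],(400,400),interpolation=cv2.INTER_CUBIC) for c,a,b in ((cs[0],165,205),(cs[1],165,190))]),cv2.COLOR_RGB2BGR))
E
```

```text
t18.50 [0.4944 0.0358 0.0411] F [ 0.7 -0.2 -1.2] T [-0.03 -0.06 -0.02] op 0.0252 False
t19.04 [0.4504 0.021  0.0412] F [-0.   0.1  0.2] T [-0.07 -0.07 -0.03] op 0.0250
t19.85 [0.45   0.021  0.0064] F [ 0.2 -0.7  7.1] T [-0.09  0.2   0.06] op 0.0246 down True
t20.47 [0.449  0.0208 0.0054] F [-0.5  0.7  0.9] T [-0.   -0.02  0.06] op 0.0850
t21.52 [0.4494 0.0209 0.1394] F [ 0.5 -0.6 -0.9] T [-0.01  0.05  0.02] op 0.0851
key: p0.64 [285. 276.] z0:[0.4331 0.0164] p0.91 [219. 264.] z0:[0.4417 0.0115] TRI [ 0.4378  0.0151 -0.0036] e4.8
flange_sprung: p0.74 [275. 208.] z0:[0.6018 0.0483] p0.74 [267. 214.] z0:[0.6055 0.0726] TRI [0.5952 0.049  0.0635] e1.8
flange_plain: p0.90 [225. 200.] z0:[0.6194 0.1764] p0.46 [277. 223.] z0:[0.6134 0.0332] TRI [ 0.6789  0.1933 -0.1753] e22.9
plunger_tip: p0.48 [289. 208.] z0:[0.6032 0.0127] p0.39 [280. 226.] z0:[0.6146 0.0201] TRI [0.6052 0.0118 0.0466] e4.2
spool: p0.69 [244. 205.] z0:[0.6075 0.126 ] p0.61 [259. 203.] z0:[0.6049 0.1156] TRI [0.61   0.1268 0.0208] e0.3
```

View pics/z6.png

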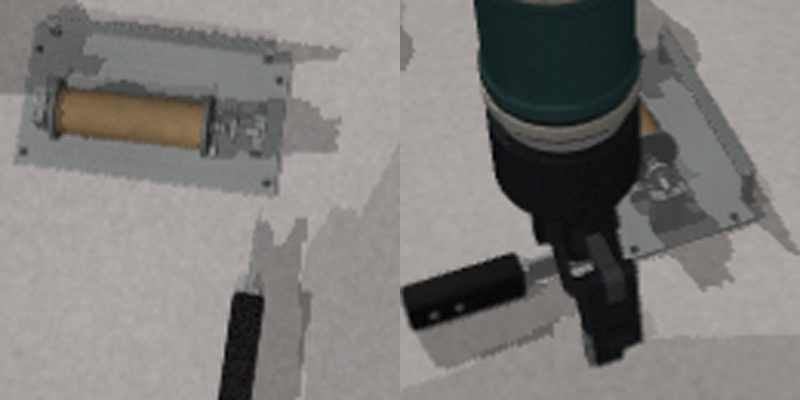

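Key lies on the counter with its handle at about (284,277) in the top view. The core is tilted with its pin on the lug. Now I grip the core, tilt it a little more about the stub, draw it and lift it.

```bash
cat > spool.py <<'E'
from h import *
from scipy.spatial.transform import Rotation as Ro
ax=np.array([np.cos(DY),np.sin(DY),0]);GY=DY+P2
Rg=Ro.from_euler("xyz",[0,P2,GY]);off=np.array([0,0,-.0227])
C0=dw(0,0,40.7);piv=dw(0,75,34);TR=np.array([.4685,-.2935]);TY=.137
def rpy(Q):
    import warnings;warnings.simplefilter("ignore");return list((Q*Rg).as_euler("xyz"))
def pose(C,Q): return C+Q.apply(off),rpy(Q)
th0=np.arctan2(16,179)
Qt=Ro.from_rotvec(-ax*np.radians(5))
C1=piv+Qt.apply(C0-piv)
yv=Ro.from_rotvec(-ax*(th0+np.radians(5))).apply(dw(0,1000,0)-dw(0,0,0)) # spool +y
C2=C1-yv*.018
C3=C2+[0,0,.12]
Ql=Ro.from_euler("z",TY-GY)*Ro.from_rotvec(ax*th0)
ys=np.array([np.cos(TY),np.sin(TY),0])
CT=np.array([*TR,.0])+ys*.0135
E
python3 - <<'E'
from spool import *
I=Ro.identity()
for n,(C,Q) in dict(g=(C0+[0,0,.1],I),a=(C1,Qt),b=(C2,Qt),c=(C3,Qt),t=(CT+[0,0,.15],Ql),t2=(CT+[0,0,.029],Ql)).items():
    p,o=pose(C,Q);q=ctrl.ik(p,o);print(n,p.round(3),np.round(o,2),None if q is None else np.round(q,2))
ctrl.move_gripper(.07)
p,o=pose(C0+[0,0,.1],I);ctrl.move_to(p,o);st()
p,o=pose(C0,I);r=ctrl.line_to(p,vel=.1,until_force=5);st(r)
if not r:
    ctrl.move_gripper(0);s=st()
    p,o=pose(C1,Qt);r=ctrl.line_to(p,o,vel=.04,until_force=20);st(r)
    if not r:
        p,o=pose(C2,Qt);r=ctrl.line_to(p,o,vel=.04,until_force=12);st(r)
        cs=[ctrl.camera("top"),ctrl.camera("side")]
        cv2.imwrite("pics/z7.png",cv2.cvtColor(np.hstack([cv2.resize(c["img"][a:a+100,b:b+100],(400,400),interpolation=cv2.INTER_CUBIC) for c,a,b in ((cs[0],155,205),(cs[1],165,210))]),cv2.COLOR_RGB2BGR))
E
```

```text
g [0.614 0.116 0.118] [-1.46  1.57  0.  ] [-0.26  0.55  0.03  1.75 -0.02  0.83  2.8 ]
a [0.614 0.115 0.025] [ 3.14  1.48 -1.69] [-0.34  0.7   0.08  1.77  0.05  0.71  2.71]
b [0.612 0.097 0.028] [ 3.14  1.48 -1.69] [-0.31  0.69  0.08  1.78  0.05  0.71  2.74]
c [0.612 0.097 0.148] [ 3.14  1.48 -1.69] [-0.29  0.52  0.05  1.73  0.07  0.92  2.74]
t [ 0.484 -0.291  0.127] [0.   1.48 0.14] [ 0.2   0.44  0.39  1.97 -0.34  0.72  2.51]
t2 [ 0.484 -0.291  0.006] [0.   1.48 0.14] [ 0.3   0.64  0.27  2.   -0.47  0.49  2.63]
t24.39 [0.6141 0.1143 0.1182] F [-0.4 -1.3 -0.8] T [-0.06 -0.    0.03] op 0.0701
t25.54 [0.6146 0.1161 0.0187] F [-0.2  0.2  0.5] T [-0.01  0.01  0.02] op 0.0701 False
t25.93 [0.6144 0.1161 0.0187] F [-0.9 -0.8  4.1] T [-0.07  0.17  0.18] op 0.0386
t26.24 [0.6139 0.115  0.0245] F [ 0.2 -1.4  0.2] T [ 0.11 -0.   -0.01] op 0.0387 False
t26.84 [0.6118 0.097  0.0277] F [ 0.7  0.  -2.3] T [0.19 0.02 0.01] op 0.0386 False
```

View pics/z7.png

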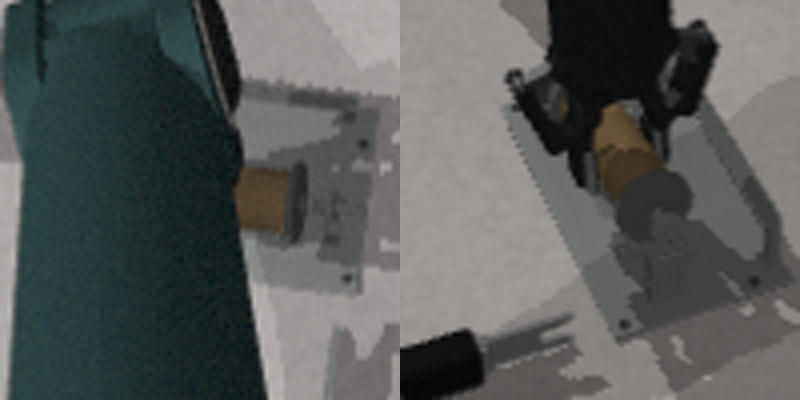

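The core has moved toward the sprung end (flange at top crop (297,205)) and the wrist carries its weight. I lift it and take it to the tray.

```bash
python3 - <<'E'
from spool import *
p,o=pose(C3,Qt);r=ctrl.line_to(p,o,vel=.12,until_force=15);st(r)
assert not r
p,o=pose(CT+[0,0,.15],Ql);ctrl.move_to(p,o);st()
p,o=pose(CT+[0,0,.055],Ql);ctrl.line_to(p,o,vel=.12);st()
cs=[ctrl.camera("top"),ctrl.camera("side")]
Z.update(flange_sprung=.055,flange_plain=.055)
locate(["flange_sprung","flange_plain"],cs)
y=ys;print("expect",CT+y*-.0625,CT+y*.0625)
cv2.imwrite("pics/z8.png",cv2.cvtColor(np.hstack([cv2.resize(c["img"][a:a+150,b:b+150],(400,400),interpolation=cv2.INTER_CUBIC) for c,a,b in ((cs[0],195,330),(cs[1],270,210))]),cv2.COLOR_RGB2BGR))
E
```

```text
t28.09 [0.6112 0.0972 0.1468] F [ 0.1 -0.6 -1.8] T [ 0.16 -0.01 -0.01] op 0.0389 False
t29.62 [ 0.4852 -0.2896  0.1273] F [ 1.   1.3 -1.1] T [ 0.02  0.15 -0.01] op 0.0383
t30.56 [ 0.4844 -0.2918  0.033 ] F [-0.4  0.3 -1.5] T [-0.02  0.11 -0.01] op 0.0384
flange_sprung: p0.95 [415. 282.] z0:[ 0.4213 -0.302 ] p0.65 [274. 374.] z0:[ 0.4217 -0.3022] TRI [ 0.4215 -0.3021  0.0549] e0.2
flange_plain: p0.78 [406. 234.] z0:[ 0.5407 -0.2816] p0.60 [323. 336.] z0:[ 0.5417 -0.2836] TRI [ 0.5417 -0.2827  0.0528] e0.8
expect [ 0.41995912 -0.30019202  0.        ] [ 0.54378789 -0.28312054  0.        ]
```

View pics/z8.png

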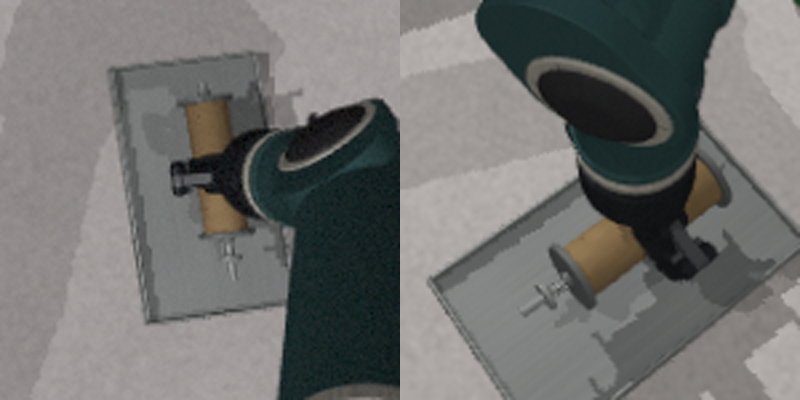

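The core is level and centred over the tray, with both flanges within about 2 mm of plan. I set it down.

```bash
python3 - <<'E'
from spool import *
p,o=pose(CT+[0,0,.033],Ql);ctrl.line_to(p,o,vel=.06);st()
p,o=pose(CT+[0,0,.026],Ql);r=ctrl.line_to(p,o,vel=.015,until_force=3);s=st(r)
ctrl.move_gripper(.07);st()
q=s["tool_pos"]+[0,0,.004]
tool=Ql.apply([0,0,1.]);ctrl.line_to(q+tool*.11,vel=.12);st()
ctrl.move_to([.42,.1,.32],[0,P2,GY]);ctrl.hold(.5)
cs=[ctrl.camera("top"),ctrl.camera("side")]
Z.update(flange_sprung=.029,flange_plain=.029)
locate(["flange_sprung","flange_plain","key","jug","ramekin","squeezer"],cs);st()
save(cs[0],"t9");save(cs[1],"s9")
cv2.imwrite("pics/z9.png",cv2.cvtColor(cv2.resize(np.hstack([cs[0]["img"][80:340,80:470],cs[1]["img"][160:420,180:400]]),(800,341)),cv2.COLOR_RGB2BGR))
E
```

```text
t31.38 [ 0.4835 -0.2914  0.0098] F [ 0.3 -0.1 -1.9] T [ 0.01  0.09 -0.  ] op 0.0387
t31.73 [ 0.4843 -0.2916  0.0069] F [-0.6  0.8  4.1] T [0.09 0.07 0.03] op 0.0386 True
t32.13 [ 0.4833 -0.291   0.0058] F [ 0.2  0.8 -0.8] T [-0.01  0.09 -0.01] op 0.0699
t33.24 [ 0.4742 -0.2925  0.1198] F [0.2 0.7 0.5] T [-0.07  0.07  0.02] op 0.0701
flange_sprung: p0.78 [411. 283.] z0:[ 0.4197 -0.3025] p0.71 [272. 377.] z0:[ 0.4185 -0.2977] TRI [ 0.4186 -0.3     0.0354] e1.2
flange_plain: p0.56 [402. 235.] z0:[ 0.5407 -0.2814] p0.71 [319. 342.] z0:[ 0.5357 -0.2819] TRI [ 0.5389 -0.2815  0.026 ] e2.3
key: p0.75 [281. 272.] z0:[0.4413 0.0273] p0.83 [217. 261.] z0:[0.4413 0.0221] TRI [ 0.442   0.027  -0.0069] e0.6
jug: p0.64 [140. 184.] z0:[0.6649 0.4071] p0.87 [232. 145.] z0:[0.6598 0.4112] TRI [0.6612 0.4067 0.0035] e3.0
ramekin: p0.56 [287. 209.] z0:[0.6064 0.015 ] 
squeezer: p0.65 [356. 153.] z0:[ 0.7658 -0.1694] p0.76 [368. 265.] z0:[ 0.757  -0.1662] TRI [ 7.613e-01 -1.674e-01  6.000e-04] e4.4
t36.08 [0.42 0.1  0.32] F [-0.1  0.4 -0.3] T [-0.05 -0.02 -0.01] op 0.0699
```

View pics/z9.png

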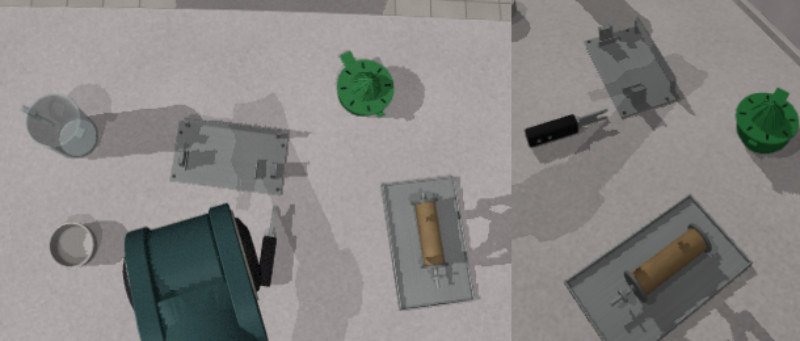

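The core lies in the tray, the key is on the counter, and the dispenser is empty. The jug, ramekin and squeezer look unmoved.

```bash
python3 -c "
from h import *
ctrl.hand_in();st()"
```

```text
the job is handed in; nothing more can be done
the job is handed in; nothing more can be done
```

The empty core with its spindle is lying in the steel tray, and the job is handed in at about 36 s of the 59 s allowed. I pressed the plunger in about 9.5 mm with the forked key, lifted that end out and parked it in the notch on its lug. I then laid the key on the counter, drew the core about 18 mm off the plain lug, lifted it out and set it in the tray.

**Core:** the last pictures show it flat along the tray's length. Both flanges are about 2–5 mm from where I planned them, at roughly the 29 mm resting height.

**Key and dispenser:** the key lies free on the counter and the dispenser is empty.

**Forces:** the wrist readings I took never went above about 8 N, and the gripper is clear of everything.

**Other things:** the jug and squeezer measure where they were, within a few mm. The network missed the ramekin in the last check: its one detection landed on the dispenser. The picture shows the ramekin standing in its place.

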